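# Zero the dial comparator on the master bar, then gauge the pastry bar

### The arm

A 7-joint arm with a two-finger parallel gripper is mounted at the origin on the work surface. World frame = base frame: x ahead of the robot, y to its left, z up, the work surface at z = 0. Lengths are in m, angles in rad, forces in N, time in s.
With the tool pointing down it reaches from about 0.4 to 0.875 m from the base axis. Payload 6.5 kg.
Tool frame: the origin (TCP) lies at the very end of the fingers, on their centre line; the grasp point (between the pads) lies 19 mm behind it; z points along the fingers, y is the line along which they close (so a half turn about z gives the same grasp; the last joint's range is limited). The gripper opens to 88 mm and grips with 3 to 60 N. Pads are 18 mm wide; open, the fingers measure 123 mm over their backs; the gripper's body (75 mm by 187 mm) begins 45 mm behind the grasp point.
Start: joints at [-0.066, 0.536, -0.004, 1.538, 0.003, 1.067, -0.071], TCP at [0.65, 0, 0.239] pointing down, gripper open.
Joint ranges: [-2.7, 2.7], [-0.37, 2.16], [-1.27, 1.26], [0.24, 2.4], [-1.31, 4.45], [0.19, 1.91], [-2.76, 2.76]. Speed limits (rad/s): [2.39, 2.39, 3.14, 3.14, 3.14, 3.14, 3.14].

### API

Orientations are given as a rotation vector (axis times angle).
In Python, from bench import r gives the robot as it stands.
- The arm moves only by the tool jog_arm, never from a script. Its argument "targets" is one flat list of numbers, 5 for each row, row after row: the shift along the tool's x, y, z in mm, then the turn about the tool's z in degrees, then the gripper's target within -1 to 1 (fully open at 1, half-way at 0, shut at -1). A call has 1 to 20 rows; each row shifts and turns the commanded pose from where the row before left it, along the tool's axes as they then stand; what a row does not reach is not made up. A row lasts 1/12 s, in which the tool goes at most 41.7 mm and 7.16 degrees, less where a joint would pass 70% of its speed; a pose out of reach is approached as far as the arm can. A call with a gripper value outside its range is refused whole. The fingers move at their own pace and stop on an object; "grip_force" is the grip in N (left out, the last holds). Time passes only in rows, so rows that do not move let the fingers close. It gives the time, the measured TCP pose, the force, the opening and the grip force at its end, in the units of the state.
- r.observe(): the state, without advancing time (a new reading comes with each control period).
- r.grab_frame(name): name is "scene" or "side" or "wrist"; returns the picture (400x640x3 uint8, blue, green, red); there is no depth.
- r.camera_params(name): a dict with "fx", "fy", "cx", "cy" (pixels), "rvec" (rotation vector, rad) and "tvec" (3), from world to camera coordinates, as OpenCV has them. Camera axes: x right, y down, z forward; pixel columns grow to the right and rows downward; lengths in m; the calibration is good to about 2 mm. A picture is of the moment at which its call begins: read the wrist's pose just before it. camera_params takes no time and is no camera call; for the wrist camera it gives the pose at the moment of the call.
- r.close_job(): hands the job in; it is judged then, once.
Trained networks look in the newest picture that a camera, given by its name, has taken for a name from the list of things; names that differ only in an ending like _2 or _b are one class to them, and where a whole thing is asked for, a point or a joint stands for the part that bears it (a point fixed in the world has none). Each returns a list of dicts, best first, with "conf" (0 to 1); they miss things now and then, are a little off and sometimes report something else, mostly with a low value. They report only what shows in the picture. A call takes as long as a camera call. They do not tell look-alikes from the thing itself.
- r.find_in(camera, name): "at" ([x, y, z] in m, in world coordinates, good to about 4 mm: the middle of the surface that is visible of it).
- r.spot_point(camera, name): "at" ([x, y, z] in m, in world coordinates, good to about 4 mm: a listed point, or the origin of a listed thing).
The state is a dict: "time_s": time; "joint_positions": joint angles; "joint_vel": joint speeds; "joint_torque": joint torques, N m; "tcp_pos": TCP position; "tool_rot": TCP orientation; "ft_force": force on the tool from outside, world axes, zero at the start; "wrist_torque": the same for the moment, N m; "gripper_width": finger opening in m; "grip_force": force on a finger pad.
Only numpy, scipy, OpenCV 4.12 (cv2) and the standard library are available. Lean on these libraries where they do the work, as an engineer would, in place of code of your own. Each camera call takes 0.05 s, during which the arm holds its last target. There are 200 camera calls.

### The job

The brass master bar is already under the plunger of the dial comparator: turn the dial's rim until its red zero mark lies under the needle, and let go. Then draw the master out and lay it flat in the open wooden case, and slide the aluminium bar with the red bands along the steel table, under the plunger, until its end is felt to be home against the screw of the backstop: a light, definite push of about 5 newtons, never hard enough to shift the stop or strain the plunger. Leave it lying there with the dial still zeroed to the master, let nothing drop, and leave the plates, sugar shaker and cutter ring alone.

Things in the scene. Friction and masses are not known exactly. Their poses are not given: they have to be found in the camera images.
- gauge: Green bench comparator, fixed. Origin: on the plunger's vertical axis at counter height; +x is the way bars are pushed in, z up. Base x -72 to +112.5 mm, 110 wide, 30 high; on it a steel table 50 wide, x -70 to +60, its top at z = 36 mm. Column head at x = 88, radius 20, up to 98 mm. Arm 22 wide, z 80 to 94. Dial faces up over the plunger, case radius 23, z 98 to 114; nothing is higher than the dial.
- plunger: Sprung steel plunger of the comparator, 8 mm thick, vertical, with a polished slippery ball tip. Origin: lowest point of the tip, z up. The tip is 52 mm above the counter on the master, falls to 48.5 mm with no bar below, can rise to 59 mm, and presses down with 2 to 3 N.
- dial_grip (a point): Centre of the knurled steel rim (bezel) of the dial, on the dial's vertical axis: rim 52 mm diameter, 13 mm high, from 6.5 mm below to 6.5 mm above this point. The rim turns about the vertical with the white face and its red zero mark, with friction of about 0.06 N m, and stays where it is left.
- bezel (a joint): Angle of the rim in rad, counter-clockwise from above positive, range -2.4 to 2.4. The red mark lies under the needle when it equals joint needle.
- needle (a joint): Angle of the needle in rad, counter-clockwise from above positive, same origin as joint bezel. 0 on the master; one turn for 10 mm, clockwise (negative) as the plunger rises. Looks: thin black needle over the white face. It is driven by the plunger only.
- zero_mark (a point): Red zero mark on the dial face, 18 mm from the dial's axis.
- needle_tip (a point): Point near the tip of the needle, 18 mm from the dial's axis.
- stop: Backstop on the comparator's table: a dark steel bracket (36 wide, 12 high) carrying a brass stop screw, round tip 7 mm thick, centred 6 mm above the table. Origin: middle of the bracket's near face, at table height; axes as the gauge. The screw's tip, which the bar must meet, stands 2 to 14 mm nearer than this (set differently each time, not measured). The bracket slips along x at about 14 N.
- master: Brass master bar with dark bands, 150 long (its x) x 25 wide (its y) x 16 mm high, 0.3 kg, both upper end edges bevelled 6 mm at 45 degrees; the two ends are alike. Origin: centre of the underside. It starts flat on the measuring table under the plunger, its length along the gauge's x, near end overhanging the base by 60 mm.
- part: Aluminium bar with two red bands (one 45 mm to either side of its middle), 150 long (its x) x 25 wide (its y) x 14.5 mm high, about 0.16 kg, upper end edges bevelled 6 mm at 45 degrees, ends alike. Origin: centre of the underside. Lies flat on the counter.
- case: Shallow open wooden case with green lining, fixed, 190 (its x) x 96 (its y) x 14 mm high, walls and floor 6 mm thick. Origin: centre of the underside. Place of the master, lengthwise.
- plates: Stack of seven white plates, 150 mm diameter, 50 mm high. Origin: centre of the underside. Leave alone.
- shaker: Steel sugar shaker, 68 mm diameter, 115 mm high. Origin: centre of the underside. Leave alone.
- cutter: Steel pastry cutter ring, 68 mm diameter, 45 mm high. Origin: centre of the underside. Leave alone.
There are look-alikes about, which are no part of the job. Several things look just like the part: the one meant starts farthest to the robot's right. Of the things shaped like the master, the brass one is meant.

How it is judged:
On the way, in this order (a step that is already met when the one before it is completed fails the run):
1. with the master under the plunger, the red mark lies under the needle (within 3 mm at the mark) and the rim has been let go (horizontal distance between zero_mark and needle_tip below 0.003 m and x of master in the frame of gauge between -0.075 and -0.04 m and z of master in the frame of gauge between 0.034 and 0.038 m and contact force between the fingers and gauge below 0.05 N), for 0.3 s.
2. the master lies flat in the case, let go (x of master in the frame of case between -0.022 and 0.022 m and y of master in the frame of case between -0.035 and 0.035 m and z of master in the frame of case between 0.003 and 0.009 m and angle between the z axis of master and the z axis of case, either way round below 0.06 rad and linear speed of master below 0.02 m/s and contact force between the fingers and master below 0.05 N), for 0.3 s.
3. the aluminium bar is under the plunger and pressed against the backstop with more than 1 N (x of part in the frame of gauge between -0.0585 and -0.038 m and y of part in the frame of gauge between -0.006 and 0.006 m and angle between the x axis of part and the x axis of gauge, either way round below 0.07 rad and angle between the z axis of part and the z axis of gauge, either way round below 0.05 rad and contact force between part and stop above 1 N), for 0.1 s.
At the end, for the whole second after the job is handed in: The aluminium bar lies flat under the plunger, its end 16.5 to 37 mm past the plunger axis, where it met the stop, within 6 mm of the middle and 0.07 rad of straight; joint bezel is within 0.17 rad of 0 (zeroed on the master); the master lies flat in the case; both bars at rest and let go (all of step 2 and x of part in the frame of gauge between -0.0585 and -0.038 m and y of part in the frame of gauge between -0.006 and 0.006 m and angle between the x axis of part and the x axis of gauge, either way round below 0.07 rad and angle between the z axis of part and the z axis of gauge, either way round below 0.05 rad and value of joint bezel between -0.17 and 0.17 rad and z of part in the frame of gauge between 0.034 and 0.038 m and linear speed of part below 0.02 m/s and contact force between the fingers and part below 0.05 N); the robot touches nothing.
It fails at once if the backstop is shifted by more than 1.5 mm or pushed by the bar with more than 12 N (distance of stop from where it was at the start of the episode above 0.0015 m or contact force between part and stop above 12 N).
It fails at once if a bar strains the plunger with more than 12 N (contact force between any of part, master and plunger above 12 N).
It fails at once if a bar is pressed or knocked against the comparator (table, stop, plunger) with more than 25 N (contact force between any of part, master and gauge above 25 N).
It fails at once if a bar is dropped or thrown (moves faster than 0.45 m/s out of the fingers) ((linear speed of master above 0.45 m/s and contact force between the fingers and master below 0.05 N) or (linear speed of part above 0.45 m/s and contact force between the fingers and part below 0.05 N)).
It fails at once if the plates, shaker or cutter ring are moved by more than 20 mm (distance of any of plates, shaker, cutter from where it was at the start of the episode above 0.02 m).
It also fails if it takes over 72 s, if anything falls off the work surface, if the arm or the gripper's body presses on something with over 40 N, if the wrist force passes 120 N, or if a joint passes its speed limit or range.

## Working session

There is one attempt and no reset: what is moved stays moved. The work goes in short steps, Python scripts to look and compute and a tool call to move; the robot and the scene stay as the last step left them, time stands still between calls to the robot, and variables do not carry over. Pictures are saved under pics/ and viewed, at most 12 in all, crops included, and the job is handed in when it is done.

Besides the shell and the picture viewer there is one more tool, called after ">>>" as name(argument=value, ...), one argument or row to a line, values as JSON. jog_arm: Moves the arm, as the interface text tells. Its arguments: {"type":"object","properties":{"targets":{"type":"array","items":{"type":"number"}},"grip_force":{"type":"number"}},"required":["targets"]}

```bash
mkdir -p pics; ls; python3 - <<'E'
from bench import r
import cv2, numpy as np
s=r.observe(); print(s['time_s'],s['tcp_pos'],s['tool_rot'],s['gripper_width'])
for c in ['scene','side']:
    cv2.imwrite(f'pics/{c}0.png',r.grab_frame(c))
    for n in ['gauge','dial_grip','zero_mark','needle_tip','stop','master','part','case','plates','shaker','cutter']:
        for d in r.spot_point(c,n): 
            if d['conf']>.3: print(c,n,np.round(d['at'],3),round(d['conf'],2))
print(r.observe()['time_s'])
E
```

```text
pics
0.0 [ 6.49388593e-01 -4.21469232e-05  2.37854762e-01] [-2.22062431e+00 -2.22066614e+00  2.03590754e-03] 0.08846875835483978
scene gauge [ 0.542  0.125 -0.001] 0.88
scene dial_grip [0.542 0.121 0.116] 0.58
scene zero_mark [0.55  0.135 0.128] 0.68
scene zero_mark [ 0.542  0.126 -0.001] 0.66
scene stop [0.536 0.155 0.035] 0.66
scene master [0.683 0.421 0.001] 0.89
scene master [ 0.308 -0.223 -0.   ] 0.62
scene master [0.55  0.068 0.035] 0.52
scene part [ 0.454 -0.226  0.001] 0.61
scene case [ 0.396 -0.046 -0.001] 0.59
scene case [ 0.632 -0.207 -0.003] 0.56
scene plates [0.425 0.364 0.003] 0.59
scene plates [ 0.755  0.016 -0.002] 0.47
scene shaker [ 0.754  0.013 -0.004] 0.98
scene shaker [ 0.544  0.122 -0.   ] 0.75
scene shaker [ 0.627 -0.208 -0.003] 0.64
scene cutter [ 0.397 -0.045  0.   ] 0.97
side gauge [ 0.544  0.121 -0.003] 0.97
side dial_grip [0.542 0.124 0.123] 0.6
side zero_mark [0.55  0.144 0.13 ] 0.76
side stop [0.538 0.156 0.037] 0.59
side master [ 0.308 -0.227 -0.001] 0.87
side master [ 0.682  0.425 -0.002] 0.86
side master [0.548 0.062 0.035] 0.73
side master [ 0.425  0.363 -0.   ] 0.36
side part [ 0.455 -0.226  0.001] 0.86
side part [ 0.361  0.112 -0.005] 0.57
side case [ 0.632 -0.211  0.001] 0.93
side plates [ 0.425  0.362 -0.001] 0.58
side shaker [ 0.756  0.02  -0.002] 0.9
side cutter [ 0.395 -0.044 -0.003] 0.81
1.2
```

View pics/scene0.png

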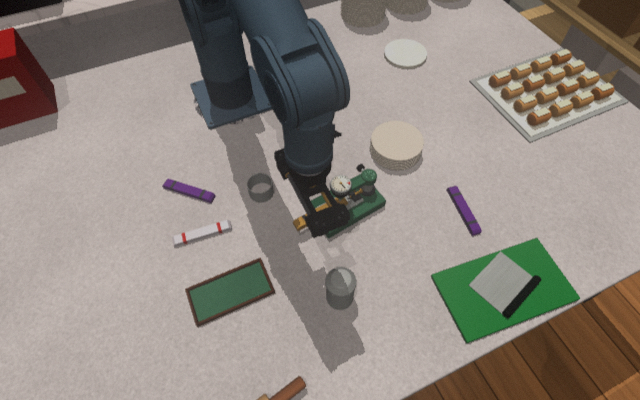

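View pics/side0.png

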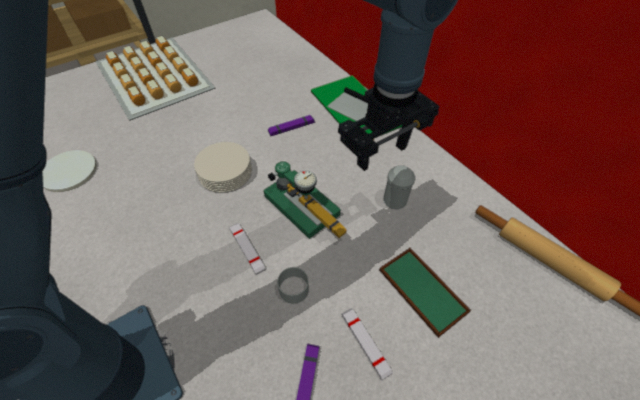

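Scene view: brass master at (315,212) in the gauge (355,200). Bars with red bands are at scene (203,233), the side view's (366,343), and at the side view's (247,248). Purple master look-alikes are at scene (188,190) and (463,209). The part is the banded bar farthest right (y=-0.226), at scene (203,233). I'll check it close up with the wrist camera on the way.

```bash
cat > h.py <<'E'
from bench import r
import cv2, numpy as np
from scipy.spatial.transform import Rotation as R
def cam(c):
    p=r.camera_params(c); return np.array([[p['fx'],0,p['cx']],[0,p['fy'],p['cy']],[0,0,1]]),np.array(p['rvec'],float),np.array(p['tvec'],float)
def proj(P,pts):
    K,rv,tv=P; return cv2.projectPoints(np.array(pts,float).reshape(-1,3),rv,tv,K,None)[0].reshape(-1,2)
def ray(P,uv,z):
    K,rv,tv=P; M=R.from_rotvec(rv).as_matrix(); c=-M.T@tv
    d=(M.T@np.linalg.inv(K)@np.c_[np.array(uv,float).reshape(-1,2),np.ones(np.array(uv).size//2)].T).T
    return c+d*((z-c[2])/d[:,2])[:,None]
def tool():
    s=r.observe(); return s,np.array(s['tcp_pos']),R.from_rotvec(s['tool_rot']).as_matrix()
E
python3 - <<'E'
from h import *
s,t,M=tool(); K,rv,tv=cam('wrist'); C=R.from_rotvec(rv).as_matrix()
print(K,'cam pos in tool',M.T@(-C.T@tv-t),'cam axes in tool\n',M.T@C.T)
K,rv,tv=cam('side'); print(K[0,0], -R.from_rotvec(rv).as_matrix().T@tv)
im=cv2.imread('pics/side0.png'); P=cam('side')
a=[cv2.resize(im[155:245,255:355],(600,540),interpolation=cv2.INTER_CUBIC)]
cv2.imwrite('pics/sidecrop.png',a[0])
E
```

```text
[[316.58235496   0.         321.74735715]
 [  0.         316.58235496 202.10621925]
 [  0.           0.           1.        ]] cam pos in tool [ 7.84506746e-02 -2.08086817e-05 -1.46313108e-01] cam axes in tool
 [[ 4.37349904e-04 -9.54407400e-01 -2.98506823e-01]
 [ 9.99999358e-01  1.05246733e-04  1.12862198e-03]
 [-1.04574830e-03 -2.98507125e-01  9.54406833e-01]]
368.11932385043116 [ 0.24246215 -0.36098141  0.77792521]
```

View pics/sidecrop.png

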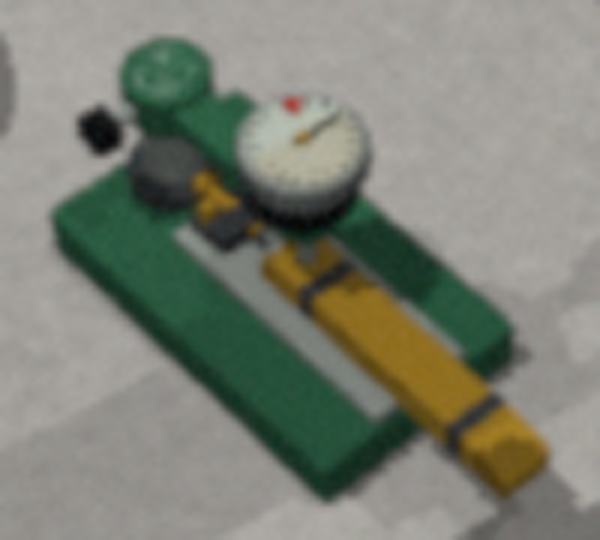

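Sidecrop shows the brass bar under the plunger, the stop with its brass screw ahead of it, the red mark at (293,103) and the needle tip at (335,118), so the rim needs a clockwise turn. Next I'll hover above.

>>> jog_arm(
  targets=[25, -26, -7, 0, 1, 25, -26, -7, -3, 1, 25, -26, -7, -4, 1, 25, -26, -7, 0, 1, 0, 0, 0, 0, 1, 0, 0, 0, 0, 1],
)

```text
time_s: 1.7
tcp_pos: [0.5411, 0.0969, 0.2675]
tool_rot: [2.078, 2.356, 0.002]
ft_force: [0.8, -0.9, 0.8]
gripper_width: 0.088
grip_force: 0.0
```

```bash
python3 - <<'E'
from h import *
s,t,M=tool(); print(s['time_s'],t,s['joint_positions'])
P=cam('wrist'); im=r.grab_frame('wrist'); cv2.imwrite('pics/w1.png',im); np.save('w1.npy',np.array([*P[1],*P[2]]))
for n in ['gauge','dial_grip','zero_mark','needle_tip','stop','master','plunger']:
    for d in r.spot_point('wrist',n):
        if d['conf']>.3: print(n,np.round(d['at'],4),round(d['conf'],2),proj(P,d['at']).round(0))
E
```

```text
1.7 [0.54108779 0.09689094 0.26753595] [-0.20152376  0.33542987 -0.0719029   1.77467072  0.02717332  1.03123443
 -0.15786737]
gauge [ 0.5438  0.1241 -0.0026] 0.95 [[326. 145.]]
dial_grip [0.5399 0.1231 0.1211] 0.71 [[323. 162.]]
needle_tip [0.5562 0.125  0.127 ] 0.53 [[341. 163.]]
stop [0.5394 0.1584 0.0385] 0.56 [[326. 119.]]
master [0.5481 0.0625 0.0355] 0.97 [[323. 198.]]
```

View pics/w1.png

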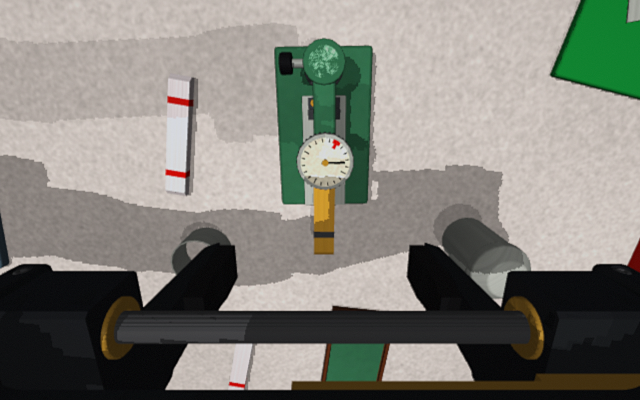

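w1: dial centre (325,162), red mark (335,144), needle tip (345,163), master's near end (314–333,253), base corners (275,47), (373,47), (283,203), (370,203). I'll refine with colour masks.

```bash
cat > m.py <<'E'
from h import *
q=np.load('w1.npy'); P=(cam('wrist')[0],q[:3],q[3:])
im=cv2.imread('pics/w1.png'); hsv=cv2.cvtColor(im,cv2.COLOR_BGR2HSV)
f=lambda lo,hi,box:np.argwhere(cv2.inRange(hsv,lo,hi)[box[1]:box[3],box[0]:box[2]]>0)[:,::-1]+[box[0],box[1]]
# dial white face
w=f((0,0,140),(60,60,255),(296,132,356,192))
(c,ax,an)=cv2.minAreaRect(w.astype(np.float32)); h=cv2.convexHull(w.astype(np.int32)); el=cv2.fitEllipse(h); print('dial',c,el)
for z in(.114,.127): print(z,ray(P,el[0],z))
red=f((0,150,80),(8,255,255),(300,132,352,165)); print('red',red.mean(0))
for z in (.125,): 
  C=ray(P,el[0],z)[0]; A=ray(P,red.mean(0),z)[0]-C; B=ray(P,(345,163),z)[0]-C
  print(np.linalg.norm(A),np.linalg.norm(B),'mark',np.degrees(np.arctan2(A[1],A[0])),'needle',np.degrees(np.arctan2(B[1],B[0])))
# brass master
b=f((12,120,80),(30,255,255),(305,190,345,262))
left=[];right=[]
for v in range(196,240):
    x=b[b[:,1]==v][:,0]
    if len(x)>10: left.append((x.min()-.5,v));right.append((x.max()+.5,v))
for e in (left,right):
    W=ray(P,e,.052)[:,:2]; l=cv2.fitLine(W.astype(np.float32),cv2.DIST_HUBER,0,.01,.01).ravel(); print('edge yaw',np.degrees(np.arctan2(l[1],l[0])),l[2:])
print('near end', b[:,1].max(), ray(P,(323.5,b[:,1].max()+.5),.043))
g=f((50,80,30),(85,255,255),(265,35,385,210))
for rows in (range(100,190,1),):
    L=[(g[g[:,1]==v][:,0].min()-.5,v) for v in rows];Rr=[(g[g[:,1]==v][:,0].max()+.5,v) for v in rows]
    for e in (L,Rr):
        W=ray(P,e,.03)[:,:2]; l=cv2.fitLine(W.astype(np.float32),cv2.DIST_HUBER,0,.01,.01).ravel(); print('base yaw',np.degrees(np.arctan2(l[1],l[0])),l[2:])
E
python3 m.py
```

```text
dial (323.3773193359375, 156.82073974609375) ((322.5989685058594, 160.87481689453125), (56.742042541503906, 61.79669952392578), 5.1878275871276855)
0.114 [[0.53929543 0.12271681 0.114     ]]
0.127 [[0.53894589 0.12496594 0.127     ]]
red [335.44117647 143.35294118]
0.0197078120512947 0.020720780479410228 mark 61.17585672640313 needle 1.732862131794959
edge yaw -83.23478 [0.5382817  0.04570683]
edge yaw -84.098404 [0.5624202  0.05254739]
near end 253 [[ 0.55758875 -0.0090223   0.043     ]]
base yaw -82.0925 [0.48751593 0.12057884]
base yaw -82.194916 [0.5941673  0.13404089]
```

```bash
python3 - <<'E'
from h import *
q=np.load('w1.npy'); P=(cam('wrist')[0],q[:3],q[3:]); S=cam('side')
for z in (.108,.114,.12,.127): print(z,ray(P,(325,162),z)[0],ray(S,(305.5,178.3),z)[0])
z=.126
C,A,B=ray(P,[(325,162),(335.4,143.4),(345,163)],z); A=A-C;B=B-C
f=lambda v:np.degrees(np.arctan2(v[1],v[0]))
print(f(A),f(B),np.hypot(*A[:2]),np.hypot(*B[:2]))
C,A,B=ray(S,[(305.5,178.3),(255+293/6,155+103/6),(255+337/6,155+116/6)],z); A=A-C;B=B-C
print(f(A),f(B),np.hypot(*A[:2]),np.hypot(*B[:2]))
im=cv2.imread('pics/w1.png')[125:200,285:365]; cv2.imwrite('pics/dial.png',cv2.resize(im,(640,600),interpolation=cv2.INTER_CUBIC))
E
```

```text
0.108 [0.54191585 0.1208771  0.108     ] [0.54948952 0.13511674 0.108     ]
0.114 [0.54170629 0.12193088 0.114     ] [0.54673972 0.13067358 0.114     ]
0.12 [0.54149673 0.12298466 0.12      ] [0.54398991 0.12623041 0.12      ]
0.127 [0.54125225 0.12421407 0.127     ] [0.5407818  0.12104672 0.127     ]
68.31594567980666 4.303193341872322 0.019278852939511208 0.018377022783724314
68.07197690883024 8.676715858991606 0.01972817458319187 0.01805476209599692
```

View pics/dial.png

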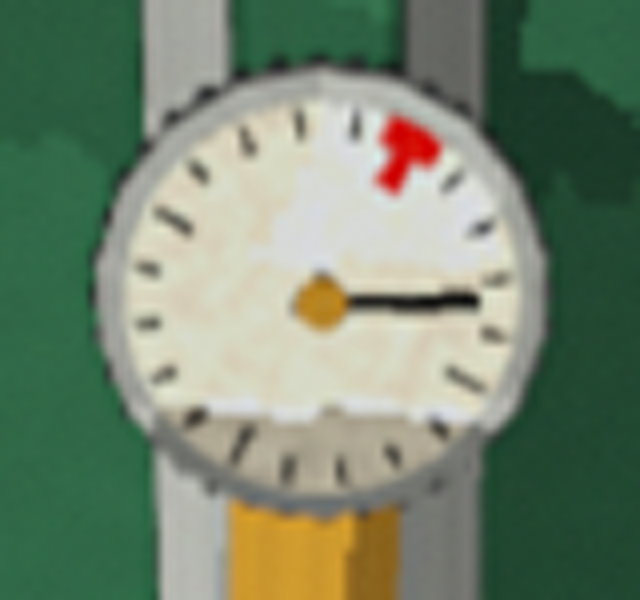

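Dial crop: hub (320,303), needle tip (475,300), red mark (407,150). By tick count the mark is about 60° counter-clockwise of the needle. I'll pre-turn −60°, descend around the rim, then turn +60° so the tool ends aligned with the gauge.

>>> jog_arm(
  targets=[26, 4, 0, -7, 1, 0, 0, 20, -7, 1, 0, 0, 20, -7, 1, 0, 0, 20, -7, 1, 0, 0, 20, -7, 1, 0, 0, 20, -7, 1, 0, 0, 15, -7, 1, 0, 0, 10, -7, 1, 0, 0, 5, -4, 1, 0, 0, 0, 0, 1, 0, 0, 0, 0, 1, 0, 0, 0, 0, 1],
  grip_force=12,
)

```text
time_s: 3.1
tcp_pos: [0.5432, 0.1215, 0.1371]
tool_rot: [0.63, 3.077, 0.0]
ft_force: [-0.3, -0.3, 0.3]
gripper_width: 0.0885
grip_force: 0.0
```

```bash
python3 - <<'E'
from h import *
s,t,M=tool(); print(s['time_s'],t,s['joint_positions'],M[:,0])
P=cam('wrist'); im=r.grab_frame('wrist'); cv2.imwrite('pics/w2.png',im)
for c in ('wrist','side'):
  if c=='side': r.grab_frame('side')
  for n in ['gauge','dial_grip']:
    for d in r.spot_point(c,n):
        if d['conf']>.3: print(c,n,np.round(d['at'],4),round(d['conf'],2))
E
```

```text
3.1 [0.54315878 0.12145783 0.13711298] [-0.08550967  0.52916705 -0.28101447  1.85583074  0.19984818  0.78318871
  0.69443506] [-9.19423412e-01  3.93268688e-01 -5.73679895e-04]
wrist gauge [ 0.5419  0.1244 -0.0028] 0.71
wrist dial_grip [0.5425 0.1231 0.1198] 0.68
wrist dial_grip [ 0.3934 -0.0438  0.0024] 0.38
side gauge [ 0.5417  0.126  -0.002 ] 0.67
side dial_grip [0.5412 0.1263 0.1223] 0.53
```

>>> jog_arm(
  targets=[2, 1.6, 10, 0, 1, 0, 0, 12, 0, 1, 0, 0, 9, 0, 1, 0, 0, 0, 0, 1, 0, 0, 0, 0, 0, 0, 0, 0, 0, -0.3, 0, 0, 0, 0, -1, 0, 0, 0, 0, -1, 0, 0, 0, 0, -1, 0, 0, 0, 0, -1, 0, 0, 0, 0, -1],
  grip_force=12,
)

```text
time_s: 4.32
tcp_pos: [0.5413, 0.1229, 0.1059]
tool_rot: [-0.627, -3.078, 0.002]
ft_force: [-1.0, -2.6, 2.7]
gripper_width: 0.0512
grip_force: 12.0
```

>>> jog_arm(
  targets=[0, 0, 0, 5, -1, 0, 0, 0, 6, -1, 0, 0, 0, 6, -1, 0, 0, 0, 6, -1, 0, 0, 0, 6, -1, 0, 0, 0, 6, -1, 0, 0, 0, 6, -1, 0, 0, 0, 6, -1, 0, 0, 0, 6, -1, 0, 0, 0, 5, -1, 0, 0, 0, 2, -1, 0, 0, 0, 0, -1, 0, 0, 0, 0, -1],
)

```text
time_s: 5.4
tcp_pos: [0.5409, 0.1227, 0.1059]
tool_rot: [2.081, 2.353, -0.003]
ft_force: [-3.1, -4.5, 6.7]
gripper_width: 0.051
grip_force: 12.0
```

>>> jog_arm(
  targets=[0, 0, 0, 0, -0.2, 0, 0, 0, 0, 0.3, 0, 0, 0, 0, 1, 0, 0, 0, 0, 1, 0, 0, 0, 0, 1, 0, 0, 0, 0, 1, 0, 0, -10, 0, 1, 0, 0, -25, 0, 1, 0, 0, -35, 0, 1, 0, 0, -35, 0, 1, 0, 0, -25, 0, 1, 0, 0, -10, 0, 1, 0, 0, 0, 0, 1, 0, 0, 0, 0, 1],
)

```text
time_s: 6.57
tcp_pos: [0.5412, 0.1238, 0.2454]
tool_rot: [-2.082, -2.353, -0.0]
ft_force: [0.7, -0.5, 0.4]
gripper_width: 0.088
grip_force: 0.0
```

```bash
python3 - <<'E'
from h import *
s,t,M=tool(); print(s['time_s'],t,s['joint_positions'],M[:,0])
P=cam('wrist'); im=r.grab_frame('wrist'); cv2.imwrite('pics/w3.png',im); np.save('w3.npy',np.array([*P[1],*P[2]]))
u,v=proj(P,[.542,.1235,.124])[0].round().astype(int); print(u,v)
a=im[max(v-40,0):v+40,u-45:u+45]; 
cv2.imwrite('pics/dial3.png',cv2.resize(a,(675,600),interpolation=cv2.INTER_CUBIC))
E
```

```text
6.5667 [0.54119677 0.12378059 0.24544893] [-3.07496322e-01  3.67137610e-01  2.03588799e-03  1.78720531e+00
 -8.96867034e-04  9.87246154e-01 -1.82823705e-01] [-1.21973752e-01  9.92533326e-01  1.81909057e-05]
322 197
```

View pics/dial3.png

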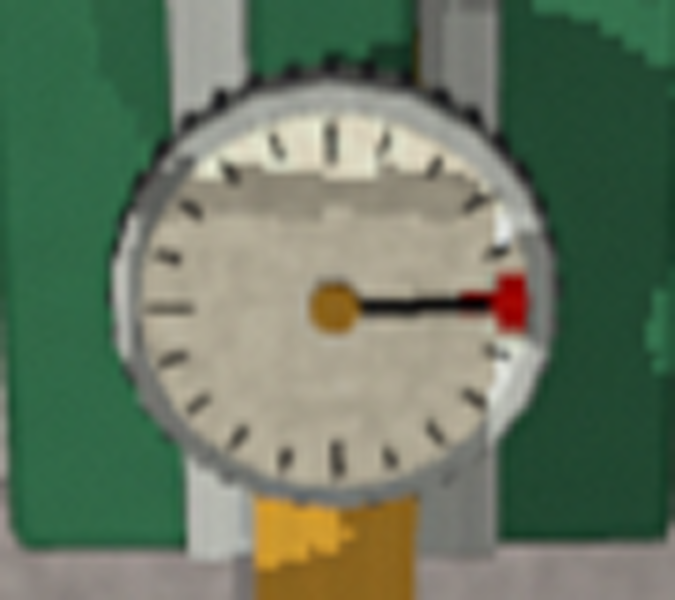

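dial3: the red mark (512,303) lies in line with the needle, so the dial is zeroed. Next come the case and part poses from the saved pictures, and the move to the master's overhang.

```bash
cat > cp.py <<'E'
from h import *
for c,b1,b2 in (('scene',(180,255,282,328),(165,215,240,250)),('side',(375,245,475,340),(335,300,400,385))):
    P=cam(c); im=cv2.imread(f'pics/{c}0.png'); hsv=cv2.cvtColor(im,cv2.COLOR_BGR2HSV)
    for nm,lo,hi,b,z in (('case lining',(40,40,20),(90,255,255),b1,.010),('part red',(0,120,70),(10,255,255),b2,.0145)):
        m=cv2.inRange(hsv,lo,hi); k=np.zeros_like(m); k[b[1]:b[3],b[0]:b[2]]=m[b[1]:b[3],b[0]:b[2]]
        if nm[0]=='c': k=cv2.morphologyEx(k,cv2.MORPH_OPEN,np.ones((3,3),np.uint8))
        p=np.argwhere(k>0)[:,::-1]; W=ray(P,p,z)[:,:2]
        if nm[0]=='c':
            rc=cv2.minAreaRect((W*1000).astype(np.float32)); bx=cv2.boxPoints(rc); e=max((bx[1]-bx[0],bx[2]-bx[1]),key=np.linalg.norm); print(c,nm,rc,np.degrees(np.arctan2(e[1],e[0])))
        else:
            n,l,st,ce=cv2.connectedComponentsWithStats(k)
            i=np.argsort(-st[1:,4])[:2]+1; Q=ray(P,ce[i],z); d=Q[0]-Q[1]; print(c,nm,Q.mean(0),np.linalg.norm(d),np.degrees(np.arctan2(d[1],d[0])))
E
python3 cp.py
```

```text
scene case lining ((631.2554931640625, -209.2991943359375), (81.37844848632812, 175.81199645996094), 0.1857910454273224) -89.81422
scene part red [ 0.4542675  -0.22691124  0.0145    ] 0.09018206799381843 -96.36078488318962
side case lining ((630.4365234375, -211.96221923828125), (80.64987182617188, 176.22750854492188), 0.10895276069641113) -89.89105
side part red [ 0.45117194 -0.22806827  0.0145    ] 0.08974848838425505 -95.64146632657013
```

>>> jog_arm(
  targets=[-25, 0.7, 0, 0, 1, -35, 0, 0, 0, 1, -28, 0, 10, 0, 1, 0, 0, 35, 0, 1, 0, 0, 35, 0, 1, 0, 0, 35, 0, 1, 0, 0, 30, 0, 1, 0, 0, 20, 0, 1, 0, 0, 0, 0, 1, 0, 0, 0, 0, 1],
)

```text
time_s: 7.45
tcp_pos: [0.551, 0.0363, 0.0788]
tool_rot: [-2.079, -2.351, 0.006]
ft_force: [-0.1, -0.2, -0.2]
gripper_width: 0.0884
grip_force: 0.0
```

>>> jog_arm(
  targets=[0, 1.5, 15, 0, 1, 0, 0, 18, 0, 1, 0, 0, 13, 0, 1, 0, 0, 5, 0, 1, 0, 0, 0, 0, 1, 0, 0, 0, 0, 1],
)

```text
time_s: 7.95
tcp_pos: [0.5547, 0.0367, 0.0303]
tool_rot: [2.081, 2.353, 0.001]
ft_force: [0.5, 0.7, 0.7]
gripper_width: 0.0883
grip_force: 0.0
```

```bash
python3 - <<'E'
from h import *
s,t,M=tool(); print(s['time_s'],t)
im=r.grab_frame('side'); P=cam('side'); u,v=proj(P,[.55,.04,.045])[0].astype(int)
cv2.imwrite('pics/s4.png',cv2.resize(im[v-75:v+75,u-100:u+100],(800,600),interpolation=cv2.INTER_CUBIC))
E
```

```text
7.95 [0.55472104 0.03671723 0.03030951]
```

View pics/s4.png

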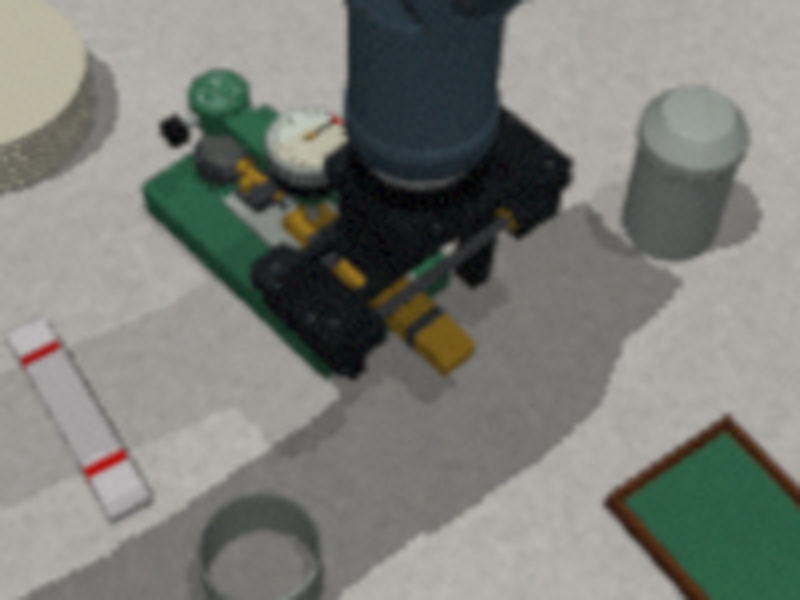

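s4: the fingers straddle the overhanging bar just clear of the base, with the dial still reading zero at (325,125). Close.

>>> jog_arm(
  targets=[0, -1.5, 0, 0, 1, 0, 0, 0, 0, 0.2, 0, 0, 0, 0, -0.2, 0, 0, 0, 0, -0.35, 0, 0, 0, 0, -0.42, 0, 0, 0, 0, -0.5, 0, 0, 0, 0, -1, 0, 0, 0, 0, -1, 0, 0, 0, 0, -1, 0, 0, 0, 0, -1, 0, 0, 0, 0, -1],
  grip_force=10,
)

```text
time_s: 8.92
tcp_pos: [0.5526, 0.0364, 0.0297]
tool_rot: [-2.081, -2.353, 0.001]
ft_force: [-1.2, -0.0, 2.2]
gripper_width: 0.0249
grip_force: 10.0
```

>>> jog_arm(
  targets=[0, 0, 0, 0, -1, 0, 0, 0, 0, -1, 0, 0, 0, 0, -1],
  grip_force=40,
)

```text
time_s: 9.17
tcp_pos: [0.5526, 0.0364, 0.0297]
tool_rot: [-2.081, -2.353, 0.001]
ft_force: [-2.4, -0.8, 2.2]
gripper_width: 0.0244
grip_force: 40.0
```

>>> jog_arm(
  targets=[-2, 0, 0, 0, -1, -5, 0, 0, 0, -1, -8, 0, 0, 0, -1, -8, 0, 0, 0, -1, -8, 0, 0, 0, -1, -8, 0, 0, 0, -1, -8, 0, 0, 0, -1, -8, 0, 0, 0, -1, -5, 0, 0, 0, -1, 0, 0, 0, 0, -1],
)

```text
time_s: 10.0
tcp_pos: [0.5603, -0.0253, 0.0297]
tool_rot: [2.084, 2.35, -0.001]
ft_force: [-0.4, -0.5, -1.7]
gripper_width: 0.0247
grip_force: 40.0
```

>>> jog_arm(
  targets=[-8, 0, -1, 0, -1, -10, 0, -2, 0, -1, -12, 0, -3, 0, -1, -10, 0, -10, 0, -1, 0, 0, -20, 2, -1, 0, 0, -20, 3, -1, 0, 0, -15, 2.2, -1, 0, 0, -5, 0, -1, 0, 0, 0, 0, -1, 0, 0, 0, 0, -1],
)

```text
time_s: 10.83
tcp_pos: [0.5649, -0.0632, 0.1057]
tool_rot: [2.224, 2.218, -0.0]
ft_force: [-1.3, 0.2, -3.5]
gripper_width: 0.0243
grip_force: 40.0
```

>>> jog_arm(
  targets=[-10, 4, 0, 0, -1, -20, 8, 0, 0, -1, -25, 10, 0, 0, -1, -30, 11, 0, 0, -1, -30, 11, 0, 0, -1, -25, 10, 0, 0, -1, -20, 7, 0, 0, -1, -10, 4, 0, 0, -1, -3, 1, 0, 0, -1, 0, 0, 0, 0, -1, 0, 0, 0, 0, -1],
)

```text
time_s: 11.75
tcp_pos: [0.63, -0.2341, 0.105]
tool_rot: [-2.222, -2.218, -0.0]
ft_force: [0.3, 0.7, -2.9]
gripper_width: 0.0248
grip_force: 40.0
```

```bash
python3 - <<'E'
from h import *
s,t,M=tool(); print(s['time_s'],t,M[:,0],s['gripper_width'],s['ft_force'])
im=r.grab_frame('side'); P=cam('side'); u,v=proj(P,[.631,-.21,.06])[0].astype(int); u=min(u,540)
for n in ('master','case'): print([(np.round(d['at'],3),round(d['conf'],2)) for d in r.spot_point('side',n)])
cv2.imwrite('pics/s5.png',cv2.resize(im[v-75:v+75,u-100:u+100],(800,600),interpolation=cv2.INTER_CUBIC))
E
```

```text
11.75 [ 0.6300354  -0.23409923  0.10500496] [0.00194279 0.9999967  0.00167927] 0.02477648037678416 [ 0.31780172  0.70030614 -2.86424419]
[(array([ 0.629, -0.204,  0.111]), 0.63)]
[(array([ 0.632, -0.211,  0.004]), 0.9), (array([ 0.628, -0.211,  0.112]), 0.5), (array([ 0.455, -0.226,  0.   ]), 0.5)]
```

View pics/s5.png

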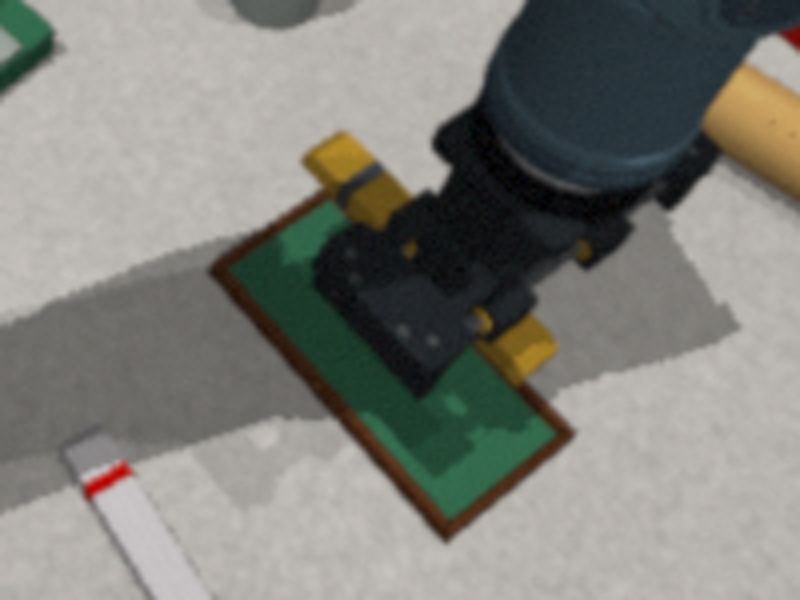

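s5: the bar is held level over the case, its length along the case. Shift 7 mm and lower.

>>> jog_arm(
  targets=[-7, 1, 10, 0, -1, 0, 0, 20, 0, -1, 0, 0, 25, 0, -1, 0, 0, 20, 0, -1, 0, 0, 12, 0, -1, 0, 0, 6, 0, -1, 0, 0, 0, 0, -1, 0, 0, 0, 0, -1],
)

```text
time_s: 12.57
tcp_pos: [0.632, -0.2432, 0.0133]
tool_rot: [2.225, 2.217, 0.001]
ft_force: [0.3, -0.1, -3.2]
gripper_width: 0.0247
grip_force: 40.0
```

>>> jog_arm(
  targets=[0, 0, 2, 0, -1, 0, 0, 1, 0, -1, 0, 0, 0, 0, -1],
)

```text
time_s: 12.82
tcp_pos: [0.6319, -0.2431, 0.0105]
tool_rot: [2.225, 2.217, 0.001]
ft_force: [-0.5, 0.1, -3.0]
gripper_width: 0.0243
grip_force: 40.0
```

>>> jog_arm(
  targets=[0, 0, 1.5, 0, -1, 0, 0, 1.5, 0, -1, 0, 0, 0.5, 0, -1, 0, 0, 0, 0, -1],
)

```text
time_s: 13.15
tcp_pos: [0.6316, -0.243, 0.0066]
tool_rot: [2.225, 2.217, 0.0]
ft_force: [-0.8, 0.3, 0.7]
gripper_width: 0.0245
grip_force: 42.0
```

>>> jog_arm(
  targets=[0, 0, 0, 0, -1, 0, 0, 0, 0, -1, 0, 0, 0, 0, -1, 0, 0, 0, 0, -1],
  grip_force=8,
)

```text
time_s: 13.48
tcp_pos: [0.6316, -0.243, 0.0065]
tool_rot: [2.225, 2.217, 0.0]
ft_force: [-1.9, 0.8, 3.6]
gripper_width: 0.0248
grip_force: 11.5
```

>>> jog_arm(
  targets=[0, 0, 0, 0, -1, 0, 0, 0, 0, -1, 0, 0, 0, 0, -1, 0, 0, 0, 0, -1],
  grip_force=3,
)

```text
time_s: 13.82
tcp_pos: [0.6316, -0.2429, 0.0066]
tool_rot: [2.225, 2.217, 0.0]
ft_force: [-1.8, 1.1, 6.0]
gripper_width: 0.0247
grip_force: 8.5
```

>>> jog_arm(
  targets=[0, 0, 0, 0, -0.43, 0, 0, 0, 0, -0.42, 0, 0, 0, 0, -0.4, 0, 0, 0, 0, -0.35, 0, 0, 0, 0, -0.2, 0, 0, 0, 0, -0.1, 0, 0, 0, 0, -0.1, 0, 0, 0, 0, -0.1, 0, 0, 0, 0, -0.1],
)

```text
time_s: 14.57
tcp_pos: [0.6321, -0.2431, 0.0066]
tool_rot: [2.224, 2.217, 0.001]
ft_force: [3.3, 0.5, 4.6]
gripper_width: 0.0393
grip_force: 2.1
```

```bash
python3 - <<'E'
from h import *
s,t,M=tool(); print(s['time_s'],t,s['gripper_width'],s['ft_force'])
for c in ('side','scene'):
    im=r.grab_frame(c); cv2.imwrite(f'pics/p6{c}.png',im)
    for n in ('master','case'): print(c,[(np.round(d['at'],3),round(d['conf'],2)) for d in r.spot_point(c,n)])
E
```

```text
14.5667 [ 0.63212001 -0.24307939  0.00656276] 0.03932837046564745 [3.28271394 0.50564193 4.56717371]
side [(array([ 0.683,  0.423, -0.001]), 0.84), (array([ 0.306, -0.226,  0.001]), 0.6), (array([ 0.632, -0.216,  0.005]), 0.55)]
side [(array([ 0.633, -0.21 ,  0.002]), 0.77)]
scene [(array([ 0.631, -0.21 ,  0.005]), 0.94), (array([0.685, 0.421, 0.002]), 0.8), (array([ 0.754,  0.016, -0.005]), 0.35)]
scene [(array([ 0.629, -0.211, -0.001]), 0.75)]
```

>>> jog_arm(
  targets=[0, 0, 0, 0, -0.2, 0, 0, 0, 0, -0.2, 0, 0, -3, 0, -0.2, 0, 0, -5, 0, -0.2, 0, 0, -10, 0, -0.2, 0, 0, -15, 0, 0, 0, 0, -25, 0, 0.5, 0, 0, -30, 0, 1, 0, 0, -30, 0, 1, 0, 0, -20, 0, 1, 0, 0, 0, 0, 1],
)

```text
time_s: 15.78
tcp_pos: [0.6342, -0.2442, 0.1508]
tool_rot: [2.22, 2.212, 0.006]
ft_force: [0.9, 0.3, 0.6]
gripper_width: 0.0729
grip_force: 0.0
```

```bash
python3 - <<'E'
from h import *
s,t,M=tool(); print(s['time_s'],t,s['gripper_width'],s['ft_force'],M[:,0])
P=cam('wrist'); im=r.grab_frame('wrist'); cv2.imwrite('pics/w7.png',im); np.save('w7.npy',np.array([*P[1],*P[2]]))
ims=r.grab_frame('side');cv2.imwrite('pics/p7side.png',ims)
for n in ('master','part'): print([(np.round(d['at'],3),round(d['conf'],2)) for d in r.spot_point('side',n)])
P=cam('side');u,v=proj(P,[.55,-.21,.01])[0].astype(int)
cv2.imwrite('pics/s7.png',cv2.resize(ims[v-75:v+75,u-100:u+100],(800,600),interpolation=cv2.INTER_CUBIC))
E
```

```text
15.7833 [ 0.63421943 -0.24422364  0.15084351] 0.07285478918273665 [0.93020282 0.25192578 0.63726454] [ 0.00388053  0.99998845 -0.00283459]
[(array([ 0.683,  0.424, -0.004]), 0.88), (array([ 0.309, -0.229,  0.001]), 0.62)]
[(array([ 0.453, -0.226, -0.001]), 0.94), (array([ 0.362,  0.114, -0.005]), 0.76)]
```

View pics/s7.png

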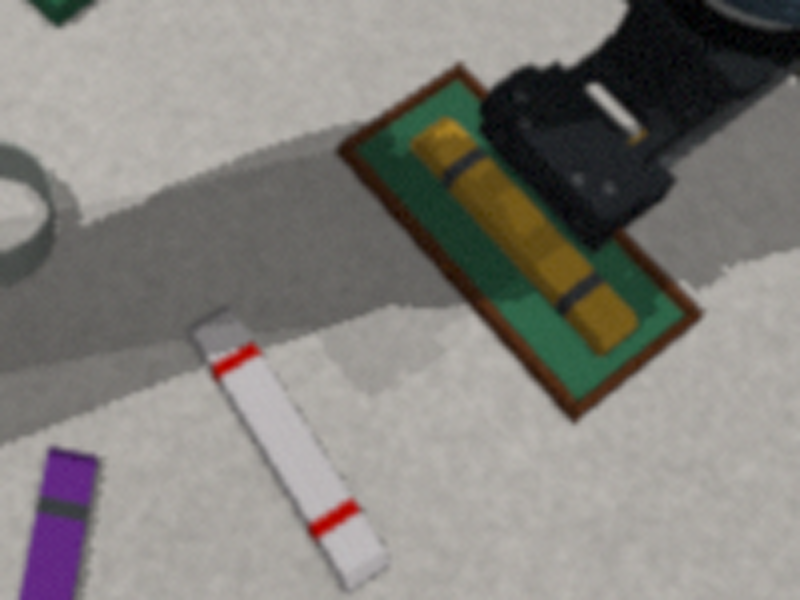

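s7: the brass master lies flat inside the case. The part is the red-banded bar at (285,465) in this crop, matching the choice. Next, hover over the part.

>>> jog_arm(
  targets=[-2, -15, 0, 0, 1, -5, -30, 0, 0, 1, -6, -36, 0, 0, 1, -6, -36, 0, 0, 1, -6, -35, 0, 0, 1, -4, -22, 0, 0, 1, -1, -9, 0, 0, 1, 0, 0, 10, 3, 1, 0, 0, 20, 3, 1, 0, 0, 20, 0, 1, 0, 0, 0, 0, 1, 0, 0, 0, 0, 1],
)

```text
time_s: 16.98
tcp_pos: [0.4481, -0.2714, 0.0932]
tool_rot: [-2.335, -2.098, 0.001]
ft_force: [-0.2, 0.1, 0.2]
gripper_width: 0.0883
grip_force: 0.0
```

```bash
python3 - <<'E'
from h import *
s,t,M=tool(); print(s['time_s'],t,s['gripper_width'],M[:,0])
P=cam('wrist'); im=r.grab_frame('wrist'); cv2.imwrite('pics/w8.png',im)
print([(np.round(d['at'],3),round(d['conf'],2)) for d in r.spot_point('wrist','part')])
hsv=cv2.cvtColor(im,cv2.COLOR_BGR2HSV); k=cv2.inRange(hsv,(0,120,70),(10,255,255))
n,l,st,ce=cv2.connectedComponentsWithStats(k)
for i in range(1,n):
    if st[i,4]>20: print(st[i],ray(P,ce[i],.0145)[0].round(4))
E
```

```text
16.9833 [ 0.44806129 -0.27144268  0.09319042] 0.08826005734537624 [0.1068336  0.99427615 0.00123114]
[(array([ 0.45 , -0.222, -0.003]), 0.61)]
[510   0  17 136 949] [ 0.5867 -0.1835  0.0145]
[304  79  38  12 456] [ 0.4581 -0.1816  0.0145]
[633  81   7  39  42] [ 0.6676 -0.214   0.0145]
[625 137  15  78 412] [ 0.6763 -0.2713  0.0145]
[616 144  13  69  78] [ 0.6678 -0.2693  0.0145]
[308 208  34  10 316] [ 0.4495 -0.2714  0.0145]
[570 217  61  10 252] [ 0.6569 -0.301   0.0145]
```

>>> jog_arm(
  targets=[-2, 1.3, 20, 0, 1, 0, 0, 30, 0, 1, 0, 0, 22, 0, 1, 0, 0, 12, 0, 1, 0, 0, 5, 0, 1, 0, 0, 0, 0, 1, 0, 0, 0, 0, 1],
  grip_force=10,
)

```text
time_s: 17.67
tcp_pos: [0.4502, -0.2749, 0.0062]
tool_rot: [2.337, 2.097, 0.001]
ft_force: [0.4, 0.1, 0.4]
gripper_width: 0.0881
grip_force: 0.0
```

>>> jog_arm(
  targets=[0, 0, 3, 0, 0.5, 0, 0, 0, 0, 0.2, 0, 0, 0, 0, -0.2, 0, 0, 0, 0, -0.35, 0, 0, 0, 0, -0.42, 0, 0, 0, 0, -0.5, 0, 0, 0, 0, -1, 0, 0, 0, 0, -1, 0, 0, 0, 0, -1, 0, 0, 0, 0, -1],
  grip_force=10,
)

```text
time_s: 18.5
tcp_pos: [0.4494, -0.2744, 0.0022]
tool_rot: [-2.338, -2.098, 0.0]
ft_force: [-0.0, -0.4, 0.5]
gripper_width: 0.0247
grip_force: 10.0
```

>>> jog_arm(
  targets=[0, 0, 0, 0, -1, 0, 0, 0, 0, -1, 0, 0, 0, 0, -1, 0, 0, -5, 0, -1, 0, 0, -15, 0, -1, 0, 0, -25, 0, -1, 0, 0, -25, 0, -1, 0, 0, -20, 0, -1, 0, 0, -5, 0, -1, 0, 0, 0, 0, -1],
  grip_force=40,
)

```text
time_s: 19.33
tcp_pos: [0.4503, -0.2749, 0.0986]
tool_rot: [2.336, 2.096, 0.002]
ft_force: [0.3, 0.3, -2.0]
gripper_width: 0.0246
grip_force: 39.9
```

```bash
python3 - <<'E'
from h import *
s,t,M=tool(); print(s['time_s'],t,s['gripper_width'],s['ft_force'],M[:,0])
for c in ('side','scene'):
    im=r.grab_frame(c); cv2.imwrite(f'pics/p9{c}.png',im)
    print(c,[(np.round(d['at'],3),round(d['conf'],2)) for d in r.spot_point(c,'part')])
    P=cam(c); hsv=cv2.cvtColor(im,cv2.COLOR_BGR2HSV); k=cv2.inRange(hsv,(0,120,70),(10,255,255))
    n,l,st,ce=cv2.connectedComponentsWithStats(k); Q=[]
    pr=proj(P,[.458,-.19,.1])[0]
    for i in range(1,n):
        if st[i,4]>5 and np.linalg.norm(ce[i]-pr)<70: print(st[i],ray(P,ce[i],t[2]+.0125)[0].round(4))
E
```

```text
19.3333 [ 0.4503297  -0.27494465  0.09857021] 0.024618284067334996 [ 0.28442524  0.25596293 -2.04610261] [ 0.10798169  0.99415226 -0.00111473]
side [(array([ 0.36 ,  0.11 , -0.004]), 0.94), (array([ 0.458, -0.227,  0.093]), 0.72)]
[352 300  13  10  49] [ 0.4566 -0.1842  0.1111]
scene [(array([ 0.455, -0.222,  0.094]), 0.98), (array([ 0.362,  0.111, -0.001]), 0.64), (array([0.56 , 0.121, 0.126]), 0.6)]
[209 203   5  11  27] [ 0.4611 -0.1814  0.1111]
```

>>> jog_arm(
  targets=[10, 5, 0, 0, -1, 20, 9, 0, 0, -1, 28, 13, 0, 0, -1, 30, 14, 0, 0, -1, 30, 14, 0, 0, -1, 30, 14, 0, 0, -1, 28, 13, 0, 0, -1, 18, 9, 0, 0, -1, 9.5, 4.6, 0, 0, -1, 0, 0, 5, -4, -1, 0, 0, 10, -5, -1, 0, 0, 15, -4, -1, 0, 0, 10, 0, -1, 0, 0, 0, 0, -1, 0, 0, 0, 0, -1],
)

```text
time_s: 20.78
tcp_pos: [0.5656, -0.0827, 0.0565]
tool_rot: [-2.088, -2.345, 0.002]
ft_force: [-0.0, -0.3, -1.5]
gripper_width: 0.0245
grip_force: 39.9
```

```bash
python3 - <<'E'
from h import *
s,t,M=tool(); print(s['time_s'],t,s['gripper_width'],s['ft_force'],M[:,0],M[:,1])
P=cam('wrist'); im=r.grab_frame('wrist'); cv2.imwrite('pics/w10.png',im); np.save('w10.npy',np.array([*P[1],*P[2]]))
for n in ('gauge','stop','part','dial_grip'): print(n,[(np.round(d['at'],3),round(d['conf'],2)) for d in r.spot_point('wrist',n)])
hsv=cv2.cvtColor(im,cv2.COLOR_BGR2HSV); k=cv2.inRange(hsv,(0,120,70),(10,255,255))
n,l,st,ce=cv2.connectedComponentsWithStats(k)
for i in range(1,n):
    if st[i,4]>20: print(st[i],ray(P,ce[i],t[2]+.0125)[0].round(4))
g=cv2.inRange(hsv,(50,80,30),(85,255,255)); 
cv2.imwrite('pics/w10c.png',cv2.resize(im[0:260,180:480],(692,600),interpolation=cv2.INTER_CUBIC))
E
```

```text
20.7833 [ 0.56561821 -0.08273977  0.05650125] 0.0244830913216423 [-0.03466122 -0.27927904 -1.50180667] [-1.15728036e-01  9.93280918e-01  2.01323146e-04] [ 0.99327898  0.11572821 -0.00196102]
gauge []
stop []
part [(array([ 0.558, -0.033,  0.049]), 0.98)]
dial_grip []
[ 287   53   65   22 1404] [0.5539 0.0097 0.069 ]
[296 262  52  16 757] [ 0.5655 -0.0796  0.069 ]
[329 344  12  36 228] [ 0.5784 -0.1326  0.069 ]
```

View pics/w10c.png

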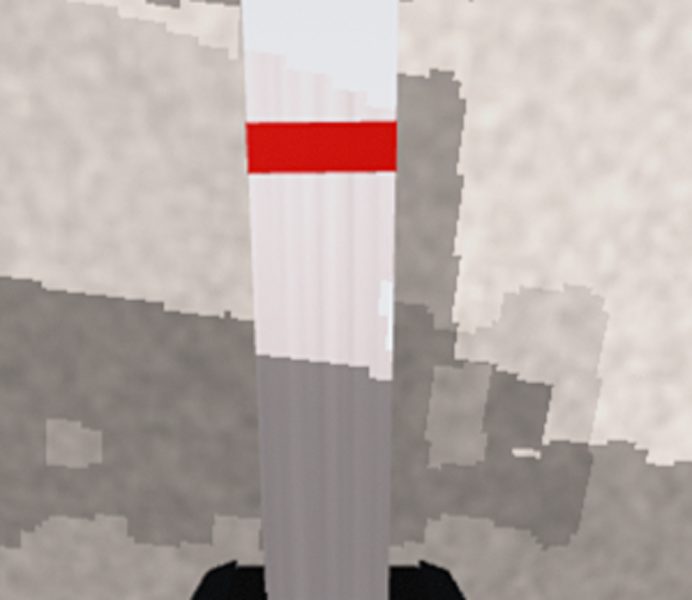

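w10c: the bar is held straight along the tool and level; the far band's width matches its height. I'll shift 1.7 mm, lower, and advance over the table.

>>> jog_arm(
  targets=[0, 1.7, 5, 0, -1, 0, 0, 7, 0, -1, 0, 0, 3, 0, -1, 5, 0, 0, 0, -1, 10, 0, 0, 0, -1, 12, 0, 0, 0, -1, 10, 0, 0, 0, -1, 8, 0, 0, 0, -1, 0, 0, 0, 0, -1, 0, 0, 0, 0, -1],
)

```text
time_s: 21.87
tcp_pos: [0.5628, -0.0366, 0.0424]
tool_rot: [2.084, 2.351, 0.0]
ft_force: [0.1, -1.1, -1.5]
gripper_width: 0.0246
grip_force: 39.9
```

>>> jog_arm(
  targets=[0, 0, 1, 0, -1, 0, 0, 0.5, 0, -1, 0, 0, 0, 0, -1],
)

```text
time_s: 22.12
tcp_pos: [0.5627, -0.0384, 0.0406]
tool_rot: [2.087, 2.348, -0.001]
ft_force: [0.9, -0.0, -1.1]
gripper_width: 0.0246
grip_force: 39.9
```

>>> jog_arm(
  targets=[0, 0, 1, 0, -1, 0, 0, 0, 0, -1, 0, 0, 0, 0, -1],
)

```text
time_s: 22.37
tcp_pos: [0.5627, -0.0378, 0.0396]
tool_rot: [-2.086, -2.349, 0.0]
ft_force: [-0.5, 0.4, -1.1]
gripper_width: 0.0246
grip_force: 39.9
```

>>> jog_arm(
  targets=[0, 0, 0.7, 0, -1, 0, 0, 0, 0, -1, 0, 0, 0, 0, -1],
)

```text
time_s: 22.62
tcp_pos: [0.5627, -0.0376, 0.039]
tool_rot: [-2.086, -2.349, 0.0]
ft_force: [0.5, -0.3, -0.5]
gripper_width: 0.0242
grip_force: 39.9
```

>>> jog_arm(
  targets=[0, 0, 0.7, 0, -1, 0, 0, 0, 0, -1, 0, 0, 0, 0, -1],
)

```text
time_s: 22.87
tcp_pos: [0.5628, -0.0376, 0.0383]
tool_rot: [2.086, 2.349, 0.0]
ft_force: [1.1, 0.3, -0.5]
gripper_width: 0.0245
grip_force: 39.9
```

>>> jog_arm(
  targets=[3, 0, 0.3, 0, -1, 6, 0, 0, 0, -1, 8, 0, 0, 0, -1, 7, 0, 0, 0, -1, 4, 0, 0, 0, -1, 2, 0, 0, 0, -1, 0, 0, 0, 0, -1, 0, 0, 0, 0, -1],
)

```text
time_s: 23.53
tcp_pos: [0.5592, -0.0073, 0.038]
tool_rot: [-2.085, -2.35, -0.0]
ft_force: [-0.0, 0.6, -0.4]
gripper_width: 0.0245
grip_force: 39.9
```

>>> jog_arm(
  targets=[1, 0, 0, 0, -1, 1, 0, 0, 0, -1, 1, 0, 0, 0, -1, 1, 0, 0, 0, -1, 1, 0, 0, 0, -1, 1, 0, 0, 0, -1, 1, 0, 0, 0, -1, 1, 0, 0, 0, -1, 1, 0, 0, 0, -1, 1, 0, 0, 0, -1, 0, 0, 0, 0, -1],
)

```text
time_s: 24.45
tcp_pos: [0.558, 0.0025, 0.038]
tool_rot: [-2.085, -2.35, -0.0]
ft_force: [0.9, -0.1, 1.1]
gripper_width: 0.0247
grip_force: 39.9
```

>>> jog_arm(
  targets=[1, 0, 0, 0, -1, 1, 0, 0, 0, -1, 1, 0, 0, 0, -1, 1, 0, 0, 0, -1, 1, 0, 0, 0, -1, 1, 0, 0, 0, -1, 1, 0, 0, 0, -1, 0, 0, 0, 0, -1],
)

```text
time_s: 25.12
tcp_pos: [0.5574, 0.0087, 0.0382]
tool_rot: [2.086, 2.348, -0.0]
ft_force: [0.7, -3.5, 3.0]
gripper_width: 0.0247
grip_force: 39.9
```

>>> jog_arm(
  targets=[1, 0, 0, 0, -1, 1, 0, 0, 0, -1, 1, 0, 0, 0, -1, 0, 0, 0, 0, -1],
)

```text
time_s: 25.45
tcp_pos: [0.557, 0.0125, 0.0381]
tool_rot: [2.085, 2.35, 0.001]
ft_force: [0.6, -3.2, 3.9]
gripper_width: 0.0245
grip_force: 39.9
```

>>> jog_arm(
  targets=[1, 0, 0, 0, -1, 1, 0, 0, 0, -1, 1, 0, 0, 0, -1, 0, 0, 0, 0, -1],
)

```text
time_s: 25.78
tcp_pos: [0.5566, 0.0154, 0.0381]
tool_rot: [2.085, 2.35, 0.0]
ft_force: [1.2, -3.2, 4.8]
gripper_width: 0.0243
grip_force: 39.9
```

```bash
python3 - <<'E'
from h import *
s,t,M=tool(); print(s['time_s'],t,s['ft_force'],M[:,0])
P=cam('wrist'); im=r.grab_frame('wrist'); cv2.imwrite('pics/w11.png',im)
for n in ('needle_tip','zero_mark','part','stop','dial_grip'): print(n,[(np.round(d['at'],3),round(d['conf'],2)) for d in r.spot_point('wrist',n)])
im=r.grab_frame('side'); cv2.imwrite('pics/s11.png',im)
for n in ('part','stop','master'): print(n,[(np.round(d['at'],3),round(d['conf'],2)) for d in r.spot_point('side',n)])
E
```

```text
25.7833 [0.55660563 0.01535097 0.03809134] [ 1.15486048 -3.1714776   4.81643239] [-1.18670117e-01  9.92933730e-01  1.05837296e-04]
needle_tip []
zero_mark []
part [(array([0.546, 0.063, 0.033]), 0.96)]
stop []
dial_grip []
part [(array([ 0.362,  0.112, -0.006]), 0.97), (array([0.56 , 0.129, 0.126]), 0.57), (array([0.551, 0.064, 0.035]), 0.49)]
stop [(array([0.537, 0.159, 0.038]), 0.55)]
master [(array([ 0.683,  0.422, -0.   ]), 0.9), (array([ 0.633, -0.218,  0.005]), 0.76), (array([ 0.312, -0.229,  0.003]), 0.7)]
```

>>> jog_arm(
  targets=[0, 0, -0.3, 0, -1, 0, 0, 0, 0, -1, 0.5, 0, 0, 0, -1, 0.5, 0, 0, 0, -1, 0.5, 0, 0, 0, -1, 0.5, 0, 0, 0, -1],
  grip_force=8,
)

```text
time_s: 26.78
tcp_pos: [0.556, 0.0169, 0.0381]
tool_rot: [-2.086, -2.349, 0.001]
ft_force: [1.0, -3.0, 1.2]
gripper_width: 0.025
grip_force: 8.0
```

>>> jog_arm(
  targets=[0.5, 0, 0, 0, -1, 0.5, 0, 0, 0, -1, 0.5, 0, 0, 0, -1],
)

```text
time_s: 27.03
tcp_pos: [0.5558, 0.0187, 0.0382]
tool_rot: [-2.085, -2.349, 0.0]
ft_force: [-0.3, -3.4, 0.9]
gripper_width: 0.0249
grip_force: 8.0
```

>>> jog_arm(
  targets=[0.5, 0, 0, 0, -1, 0.5, 0, 0, 0, -1, 0.5, 0, 0, 0, -1, 0.5, 0, 0, 0, -1],
)

```text
time_s: 27.37
tcp_pos: [0.5556, 0.0208, 0.0382]
tool_rot: [-2.085, -2.349, 0.0]
ft_force: [0.5, -2.2, -0.9]
gripper_width: 0.0248
grip_force: 8.0
```

>>> jog_arm(
  targets=[0.5, 0, 0, 0, -1, 0.5, 0, 0, 0, -1, 0.5, 0, 0, 0, -1, 0.5, 0, 0, 0, -1],
)

```text
time_s: 27.7
tcp_pos: [0.5555, 0.0227, 0.0382]
tool_rot: [-2.085, -2.349, 0.0]
ft_force: [-0.3, -2.9, -1.4]
gripper_width: 0.0253
grip_force: 8.0
```

>>> jog_arm(
  targets=[0.5, 0, 0, 0, -1, 0.5, 0, 0, 0, -1, 0.5, 0, 0, 0, -1, 0.5, 0, 0, 0, -1],
)

```text
time_s: 28.03
tcp_pos: [0.5554, 0.0246, 0.0383]
tool_rot: [-2.086, -2.349, 0.0]
ft_force: [0.6, -1.6, -0.3]
gripper_width: 0.0249
grip_force: 8.0
```

>>> jog_arm(
  targets=[0.5, 0, 0, 0, -1, 0.5, 0, 0, 0, -1, 0.5, 0, 0, 0, -1, 0.5, 0, 0, 0, -1],
)

```text
time_s: 28.37
tcp_pos: [0.5551, 0.0265, 0.0383]
tool_rot: [2.086, 2.349, 0.0]
ft_force: [0.9, -1.2, -1.5]
gripper_width: 0.0252
grip_force: 8.0
```

>>> jog_arm(
  targets=[0.5, 0, 0, 0, -1, 0.5, 0, 0, 0, -1, 0.5, 0, 0, 0, -1, 0.5, 0, 0, 0, -1],
)

```text
time_s: 28.7
tcp_pos: [0.5549, 0.0285, 0.0383]
tool_rot: [2.086, 2.349, 0.0]
ft_force: [-0.3, -1.2, -1.1]
gripper_width: 0.025
grip_force: 8.0
```

>>> jog_arm(
  targets=[0.5, 0, 0, 0, -1, 0.5, 0, 0, 0, -1, 0.5, 0, 0, 0, -1, 0.5, 0, 0, 0, -1],
)

```text
time_s: 29.03
tcp_pos: [0.5546, 0.0305, 0.0383]
tool_rot: [-2.086, -2.349, 0.0]
ft_force: [0.1, -2.6, -1.2]
gripper_width: 0.0248
grip_force: 8.0
```

>>> jog_arm(
  targets=[0.5, 0, 0, 0, -1, 0.5, 0, 0, 0, -1, 0.5, 0, 0, 0, -1],
)

```text
time_s: 29.28
tcp_pos: [0.5545, 0.032, 0.0383]
tool_rot: [2.086, 2.349, 0.0]
ft_force: [0.7, -0.7, -2.1]
gripper_width: 0.0249
grip_force: 8.0
```

>>> jog_arm(
  targets=[0.5, 0, 0, 0, -1, 0.5, 0, 0, 0, -1, 0.5, 0, 0, 0, -1],
)

```text
time_s: 29.53
tcp_pos: [0.5543, 0.0335, 0.0383]
tool_rot: [2.086, 2.349, -0.0]
ft_force: [-0.0, -1.2, -1.6]
gripper_width: 0.025
grip_force: 8.0
```

```bash
cat > chk.py <<'E'
from h import *
s,t,M=tool(); print(s['time_s'],t,s['ft_force'].round(1))
P=cam('wrist'); im=r.grab_frame('wrist')
G=np.array([.542,.1237]);u=np.array([-.122,.9925])
print('tcp g',(t[:2]-G)@u)
hsv=cv2.cvtColor(im,cv2.COLOR_BGR2HSV); k=cv2.inRange(hsv,(0,120,70),(10,255,255))
n,l,st,ce=cv2.connectedComponentsWithStats(k)
for i in range(1,n):
    if st[i,4]>40 and 250<ce[i][0]<390:
        p=ray(P,ce[i],.0505)[0]; print(st[i],p.round(4),'g',((p[:2]-G)@u).round(4),'lat',((p[:2]-G)@np.array([.9925,.122])).round(4))
for n in ('part',): print(n,[(np.round(d['at'],3),round(d['conf'],2)) for d in r.spot_point('wrist',n)])
r.grab_frame('side')
for n in ('part','stop'): print(n,[(np.round(d['at'],3),round(d['conf'],2)) for d in r.spot_point('side',n)])
E
python3 chk.py
```

```text
29.5333 [0.5543179  0.03347997 0.03831038] [-0.  -1.2 -1.6]
tcp g -0.09104615898503347
[296 262  53  16 763] [0.554  0.0362 0.0505] g -0.0883 lat 0.0013
part [(array([0.541, 0.084, 0.032]), 0.57)]
part [(array([ 0.363,  0.112, -0.005]), 0.81), (array([0.551, 0.082, 0.036]), 0.53)]
stop [(array([ 0.631, -0.211, -0.001]), 0.66), (array([0.537, 0.157, 0.034]), 0.44)]
```

>>> jog_arm(
  targets=[0.5, 0, 0, 0, -1, 0.5, 0, 0, 0, -1, 0.5, 0, 0, 0, -1],
)

```text
time_s: 30.03
tcp_pos: [0.5542, 0.0341, 0.0384]
tool_rot: [2.086, 2.348, -0.001]
ft_force: [0.7, -4.7, -1.8]
gripper_width: 0.0248
grip_force: 8.0
```

Contact felt. One small extra push, then hold.

>>> jog_arm(
  targets=[0.4, 0, 0, 0, -1, 0, 0, 0, 0, -1, 0, 0, 0, 0, -1, 0, 0, 0, 0, -1],
)

```text
time_s: 30.37
tcp_pos: [0.5542, 0.0343, 0.0383]
tool_rot: [2.086, 2.348, -0.001]
ft_force: [0.3, -6.3, -0.8]
gripper_width: 0.0249
grip_force: 8.0
```

>>> jog_arm(
  targets=[0, 0, 0, 0, -1, 0, 0, 0, 0, -1, 0, 0, 0, 0, -0.42, 0, 0, 0, 0, -0.35, 0, 0, 0, 0, -0.2, 0, 0, 0, 0, 0.3, 0, 0, 0, 0, 1, 0, 0, 0, 0, 1, 0, 0, 0, 0, 1, 0, 0, 0, 0, 1],
)

```text
time_s: 31.2
tcp_pos: [0.5541, 0.0354, 0.0383]
tool_rot: [-2.086, -2.349, -0.0]
ft_force: [-0.6, -0.4, -0.3]
gripper_width: 0.0665
grip_force: 0.0
```

>>> jog_arm(
  targets=[0, 0, -5, 0, 1, 0, 0, -15, 0, 1, 0, 0, -30, 0, 1, 0, 0, -35, 0, 1, 0, 0, -35, 0, 1, 0, 0, -35, 0, 1, -10, 0, -30, 0, 1, -20, 0, -10, 0, 1, 0, 0, 0, 0, 1, 0, 0, 0, 0, 1, 0, 0, 0, 0, 1],
)

```text
time_s: 32.12
tcp_pos: [0.5567, 0.0063, 0.2323]
tool_rot: [-2.084, -2.348, 0.002]
ft_force: [-0.0, -0.2, -0.1]
gripper_width: 0.0881
grip_force: 0.0
```

```bash
cat > fin.py <<'E'
from h import *
s,t,M=tool(); print(s['time_s'],t,s['ft_force'].round(1))
G=np.array([.542,.1237]);u=np.array([-.122,.9925]);v=np.array([.9925,.122])
P=cam('wrist'); im=r.grab_frame('wrist'); cv2.imwrite('pics/w12.png',im)
hsv=cv2.cvtColor(im,cv2.COLOR_BGR2HSV); k=cv2.inRange(hsv,(0,120,70),(10,255,255))
n,l,st,ce=cv2.connectedComponentsWithStats(k)
for i in range(1,n):
    p=ray(P,ce[i],.0505)[0]
    if st[i,4]>10 and np.linalg.norm(p[:2]-G)<.2: print(st[i],p.round(4),'g',((p[:2]-G)@u).round(4),'lat',((p[:2]-G)@v).round(4))
for n in ('part','zero_mark','needle_tip','dial_grip'): print(n,[(np.round(d['at'],3),round(d['conf'],2)) for d in r.spot_point('wrist',n)])
w=proj(P,[.542,.1237,.124])[0].round().astype(int); print(w)
ims=r.grab_frame('side'); cv2.imwrite('pics/s12.png',ims)
for n in ('part','master','case','stop'): print(n,[(np.round(d['at'],3),round(d['conf'],2)) for d in r.spot_point('side',n)])
cr=lambda I,c,h:cv2.resize(I[max(c[1]-h,0):c[1]+h,c[0]-h:c[0]+h],(390,390),interpolation=cv2.INTER_CUBIC)
c=proj(cam('side'),[.546,.09,.06])[0].astype(int)
cv2.imwrite('pics/fin.png',np.hstack([cr(im,w,60),cr(ims,c,50)]))
E
python3 fin.py
```

```text
32.1167 [0.55673659 0.00629001 0.23232466] [-0.  -0.2 -0.1]
[134   0  26  13 207] [0.3791 0.1488 0.0505] g 0.0448 lat -0.1586
[340  39  11  10  75] [0.564  0.1401 0.0505] g 0.0136 lat 0.0238
[135  94  24  11 162] [0.3755 0.0678 0.0505] g -0.0352 lat -0.1721
[311 148  25   7 172] [0.5542 0.0375 0.0505] g -0.0871 lat 0.0016
part [(array([0.545, 0.084, 0.032]), 0.59), (array([ 0.354,  0.108, -0.004]), 0.58)]
zero_mark [(array([0.555, 0.123, 0.132]), 0.85)]
needle_tip [(array([0.546, 0.14 , 0.128]), 0.4)]
dial_grip [(array([0.543, 0.122, 0.121]), 0.76)]
[321  46]
part [(array([ 0.363,  0.111, -0.004]), 0.73), (array([0.551, 0.082, 0.038]), 0.67)]
master [(array([ 0.63 , -0.214,  0.006]), 0.84), (array([ 0.309, -0.228, -0.002]), 0.7)]
case [(array([ 0.63 , -0.212, -0.001]), 0.88)]
stop []
```

View pics/fin.png

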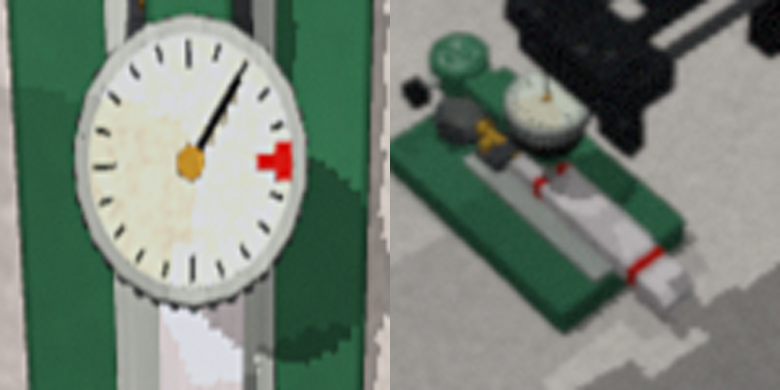

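Final picture: the red mark (275,162) is still at the master position. The needle (245,65) reads about 54° counter-clockwise, which is the expected 1.5 mm, and the part lies straight against the stop.

```bash
python3 -c "
from bench import r
print(r.close_job())"
```

```text
the job is handed in; nothing more can be done
None
```

I handed the job in at about 32 s, without a verdict returned: the dial is zeroed on the master, the master lies flat in the case, and the red-banded bar sits under the plunger against the stop after a push of about 5 N.

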